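# Sort a stack of stripped controller parts

## Robot

A 7-joint arm with a two-finger parallel gripper is mounted at the origin on the work surface. World frame = base frame: x ahead of the robot, y to its left, z up, the work surface at z = 0. Lengths are in m, angles in rad, forces in N, time in s.
With the tool pointing down it reaches from about 0.425 to 0.875 m from the base axis. Payload 4.7 kg.
Tool frame: the origin (TCP) lies midway between the tips of the shut fingers; the grasp point (between the pads) lies 19 mm behind it (ctrl.grip_point_offset is the distance from the TCP to the grasp point, in m); z points along the fingers, y is the line along which they close (so a half turn about z gives the same grasp; the last joint's range is limited). The gripper opens to 87 mm and grips with 3 to 60 N. Pads are 19 mm wide; open, the fingers measure 117 mm over their backs; the gripper's body (75 mm by 190 mm) begins 51 mm behind the grasp point.
Start: joints at [1.184, 0.321, -0.07, 1.45, 0.023, 1.371, -0.057], TCP at [0.254, -0.599, 0.223] pointing down, gripper open.
Joint ranges: [-2.86, 2.86], [-0.3, 2.09], [-1.38, 1.24], [0.06, 2.45], [-1.56, 4.7], [0.09, 2.05], [-2.69, 2.69]. Speed limits (rad/s): [2.57, 2.57, 3.14, 3.14, 3.14, 3.14, 3.14].

## Interface

Orientations are given as a rotation vector (axis times angle).
In Python, from bench import ctrl gives the robot as it stands.
- The arm moves only by the tool move_arm, never from a script. Its argument "increments" is text: rows parted by semicolons, each of 7 numbers parted by spaces: the shift along the world's x, y, z in mm, then the turn, a rotation vector about the world's x, y, z in degrees, then the closure in counts, from 0 (fully open) to 255 (shut). A call has exactly 8 rows; each row shifts and turns the commanded pose from where the row before left it; what a row does not reach is not made up. A row lasts 1/12 s, in which the tool goes at most 41.7 mm and 7.16 degrees, less where a joint would pass 70% of its speed; a pose out of reach is approached as far as the arm can. A call with a gripper value outside its range is refused whole. The fingers move at their own pace and stop on an object; "grip_force" is the grip in N (left out, the last holds). Time passes only in rows, so rows that do not move let the fingers close, or fill a call up. It gives the time, the measured TCP pose, the force, the opening and the grip force at its end, in the units of the state.
- ctrl.get_state(): the state, without advancing time (a new reading comes with each control period).
- ctrl.get_image(name): name is "scene" or "top" or "wrist"; returns a dict with "frame" (480x640x3 uint8, red, green, blue), "depth" (480x640 float32, m along the optical axis (not along the pixel's ray), 0 where there is no reading), "fx", "fy", "cx", "cy" (pixels), "position" and "orientation" of the camera in the world. Camera axes: x right, y down, z forward; pixel columns grow to the right and rows downward; lengths in m; the calibration is good to about 2 mm. A picture is of the moment at which its call begins.
- ctrl.close_job(): hands the job in; it is judged then, once.
Trained networks look in a picture, given as the dict that the camera call returned (one of the last four; its "shot" number tells which), for a name from the list of things; names that differ only in an ending like _2 or _b are one class to them, and where a whole thing is asked for, a point or a joint stands for the part that bears it (a point fixed in the world has none). Each returns a list of dicts, best first, with "score" (0 to 1); they miss things now and then, are a little off and sometimes report something else, mostly with a low value. They report only what shows in the picture. A call takes as long as a camera call. They do not tell look-alikes from the thing itself.
- ctrl.find_in(target, picture): "centre" ([x, y, z] in m, in world coordinates, good to about 4 mm: the middle of the surface that is visible of it).
- ctrl.silhouettes(target, picture): "region" (480x640 bool, what is visible of it).
The state is a dict: "time": time; "joint_positions": joint angles; "qd": joint speeds; "joint_torque": joint torques, N m; "position": TCP position; "tool_rot": TCP orientation; "ft_force": force on the tool from outside, world axes, zero at the start; "torque": the same for the moment, N m; "grip_width": opening from 0.0 (shut) to 1.0 (fully open); "grip_force": force on a finger pad.
Only numpy, scipy, OpenCV 4.12 (cv2) and the standard library are available. Lean on these libraries where they do the work, as an engineer would, in place of code of your own. Each camera call takes 0.05 s, during which the arm holds its last target. There are 200 camera calls.

## Task

Take the stack of stripped controller parts apart and lay each part out, right side up and released: the red relay on the green mat, the black fuse box on the yellow mat and the finned aluminium heat sink on the blue mat, each flat inside its white painted outline and lined up with it. The gold-coloured steel cover plate goes to drain on the sloped plywood board, flat on the slope between the two red lines, lengthwise down the slope with its short end resting against the cleat at the low end. Do not drop or tip over any part, and leave the valve and the orange can where they stand.

Things in the scene. Friction and masses are not known exactly. Their poses are not given: they have to be found in the camera images.
- relay: Red plastic relay block with two brass strips on top, 46 x 34 x 30 mm high, 50 to 100 g. On top of the stack, lying on the fuse box. Origin: centre of the underside; x along the length, y across the width, z up.
- fusebox: Black plastic fuse box with small coloured fuses at both ends of its top, 76 x 46 x 26 mm high, 90 to 180 g. Second from the top, lying on the cover plate. Origin: centre of the underside; x along the length, y across the width, z up.
- cover: Flat gold-coloured (yellow zinc) steel cover plate, four small black discs and a dark panel flush in its top, 100 x 56 x 16 mm high, 175 to 350 g. Third from the top, lying on the heat sink. Origin: centre of the underside; x along the length, y across the width, z up.
- heatsink: Aluminium heat sink, 128 x 62 x 30 mm high, seven upright fins 4 mm thick along its length, 250 to 490 g. At the bottom of the stack, on the table. Parts are centred within 4 mm on one another, each turned up to 0.2 rad from the one below. Origin: centre of the underside; x along the length, y across the width, z up.
- green_mat: Fixed green plastic mat, 160 x 96 mm, 4 mm thick (its top is 4 mm over the table), with a white painted outline 66 x 54 mm in its middle, 10 mm larger all round than the relay. Origin: centre of the underside, on the table; x along the mat's length, also the outline's longer side, y across, z up.
- yellow_mat: Fixed yellow plastic mat, 160 x 96 mm, 4 mm thick (its top is 4 mm over the table), with a white painted outline 96 x 66 mm in its middle, 10 mm larger all round than the fuse box. Origin: centre of the underside, on the table; x along the mat's length, also the outline's longer side, y across, z up.
- blue_mat: Fixed blue plastic mat, 160 x 96 mm, 4 mm thick (its top is 4 mm over the table), with a white painted outline 148 x 82 mm in its middle, 10 mm larger all round than the heat sink. Origin: centre of the underside, on the table; x along the mat's length, also the outline's longer side, y across, z up.
- ramp_seat (a point): Fixed plywood board, 132 x 100 mm, tilted 0.26 rad; dark cleat 12 mm high and thick across its low end; red lines 76 mm apart along the slope. Point: on the upper surface, 30 mm over the table, 50 mm upslope of the cleat's face, midway between the lines: the place for the centre of the cover's underside. x up the slope, y along the cleat, z out of the surface. The plate will not slide.
- valve: Bystander: small round aluminium solenoid valve with a white stub on top, 42 mm diameter, 62 mm high, standing loose. Origin: centre of the underside.
- cleaner: Bystander: orange can with a pale top, 54 mm diameter, 100 mm high, standing loose. Origin: centre of the underside.
Things that resemble listed ones, but are neither listed nor needed, are in the scene too. Of the things that look like the cover, the smallest one is meant. There is more than one size of the relay; the one meant has the size given above.

How it is judged:
By the outcome, as a careful person would: the job done as asked, in the order asked, and still so for the second after the job is handed in, with the robot touching nothing.
It also fails if it takes over 122 s, if anything falls off the work surface, if the arm or the gripper's body presses on something with over 40 N, if the wrist force passes 120 N, or if a joint passes its speed limit or range.

## Working session

There is one attempt and no reset: what is moved stays moved. The work goes in short steps, Python scripts to look and compute and a tool call to move; the robot and the scene stay as the last step left them, time stands still between calls to the robot, and variables do not carry over. Pictures are saved under pics/ and viewed, at most 14 in all, crops included, and the job is handed in when it is done.

Besides the shell and the picture viewer there is one more tool, called as name(argument=value, ...) on one line, values as JSON. move_arm: Moves the arm, as the interface text tells. Its arguments: {"type":"object","properties":{"increments":{"type":"string"},"grip_force":{"type":"number"}},"required":["increments"]}

```bash
mkdir -p pics; ls; cat > h.py <<'E'
import numpy as np,cv2
from scipy.spatial.transform import Rotation as R
from bench import ctrl
def world(im):
    d=im["depth"];v,u=np.mgrid[:480,:640]
    p=np.stack([(u-im["cx"])/im["fx"]*d,(v-im["cy"])/im["fy"]*d,d],-1)
    o=np.array(im["orientation"],float)
    M=o if o.shape==(3,3) else (R.from_rotvec(o) if o.size==3 else R.from_quat(o)).as_matrix()
    return p@M.T+np.array(im["position"])
def save(im,name,box=None,s=1):
    f=im["frame"][...,::-1]
    if box: f=f[box[1]:box[3],box[0]:box[2]]
    cv2.imwrite("pics/"+name,cv2.resize(f,None,fx=s,fy=s,interpolation=cv2.INTER_CUBIC))
E
python3 - <<'E'
from h import *
for n in("top","scene"):
    im=ctrl.get_image(n);save(im,n+"0.png");print(n,im["position"],im["orientation"],im["fx"],im["shot"])
    W=world(im);np.savez(n+"0.npz",W=W,f=im["frame"])
    for t in["relay","fusebox","cover","heatsink","green_mat","yellow_mat","blue_mat","ramp_seat","valve","cleaner"]:
        try:
            print(t,[(np.round(r["centre"],3).tolist(),round(r["score"],2)) for r in ctrl.find_in(t,im)][:4])
        except Exception as e: print(t,e)
print(ctrl.get_state())
E
```

```text
pics
top [0.40574402 0.02412654 1.09133682] [-2.20600642  2.14150581 -0.14895683] 553.2890167025545 1
relay [([0.46, -0.023, 0.1], 0.86), ([0.675, -0.132, 0.004], 0.24)]
fusebox [([0.453, -0.026, 0.075], 0.72)]
cover [([0.439, 0.138, 0.018], 0.72), ([0.455, -0.02, 0.048], 0.62), ([0.364, -0.165, 0.02], 0.57)]
heatsink [([0.461, -0.023, 0.028], 0.59), ([0.458, -0.02, 0.048], 0.55)]
green_mat [([0.43, -0.327, 0.005], 0.71)]
yellow_mat [([0.676, -0.135, 0.005], 0.7)]
blue_mat [([0.437, 0.332, 0.003], 0.89)]
ramp_seat [([0.658, 0.126, 0.028], 0.94), ([0.457, -0.024, 0.046], 0.37)]
valve []
cleaner [([0.624, 0.344, 0.103], 0.71)]
scene [1.0993151  0.39001521 0.67730593] [-1.16196136 -2.23343972  1.0410852 ] 474.2261473043407 2
relay [([0.528, -0.168, 0.04], 0.94), ([0.476, -0.017, 0.1], 0.71)]
fusebox [([0.492, -0.013, 0.068], 0.57)]
cover [([0.5, -0.002, 0.045], 0.83), ([0.448, 0.14, 0.024], 0.77), ([0.375, -0.159, 0.015], 0.59)]
heatsink [([0.511, -0.001, 0.019], 0.62), ([0.477, -0.018, 0.098], 0.54)]
green_mat [([0.44, -0.324, 0.007], 0.91)]
yellow_mat [([0.691, -0.132, 0.005], 0.7)]
b
[... 191 characters left out ...]
: array([ 1.18410281,  0.32099183, -0.0700765 ,  1.45053854,  0.02259675,
        1.3708002 , -0.05691016]), 'qd': array([-7.00510599e-05, -6.03907027e-04,  7.23866975e-04,  3.80926106e-04,
       -1.44171290e-04,  5.28117337e-04,  1.38780435e-03]), 'joint_torque': array([-7.38602994e-04, -4.91102886e+01, -4.03883848e-01, -3.12766385e+01,
       -6.37602643e-02,  3.34802829e-02,  2.08992367e-05]), 'position': array([ 0.25356172, -0.59850573,  0.22257228]), 'tool_rot': array([ 3.07866887e+00,  6.25327634e-01, -6.20139144e-05]), 'ft_force': array([ 0.00597585, -0.1900317 ,  0.02026047]), 'torque': array([0.02033562, 0.02259999, 0.0017024 ]), 'grip_force': 0.0, 'grip_width': 0.9982049643184805}
```

View pics/top0.png

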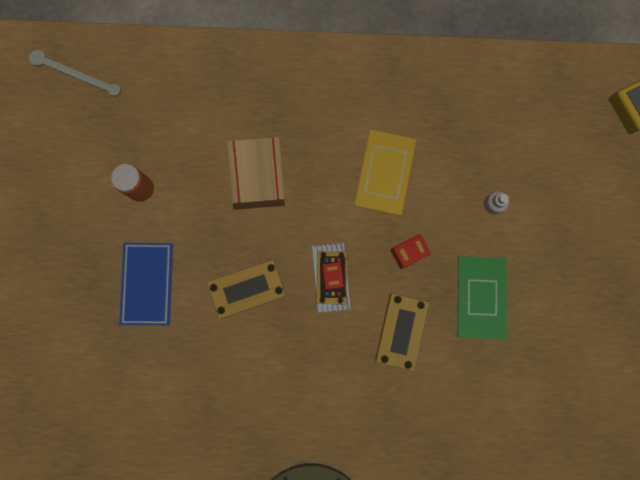

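View pics/scene0.png

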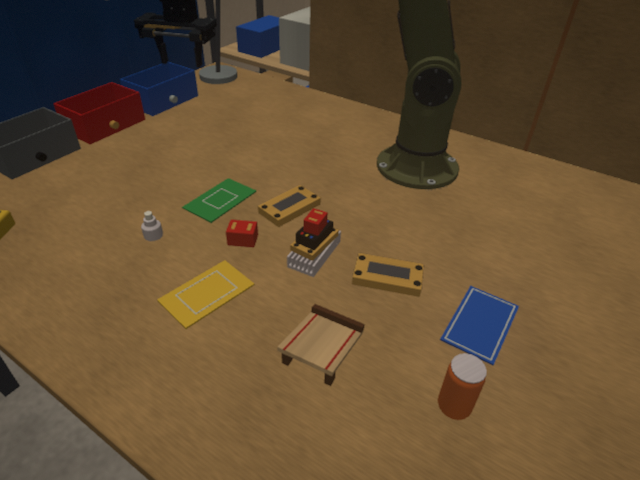

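Top view: the stack is at (332,278). Covers that could be confused are at (246,289), (402,332) and in the stack at (332,278). Relays are at (411,251) loose and (333,276) on the stack. By the description I choose the ones in the stack. I'll check that with a close crop and measure poses.

```bash
cat >> h.py <<'E'
def rect(P):
    """min-area rect of world xy points: centre, (long,short), angle of long axis (deg, -90..90)"""
    (c,s,a)=cv2.minAreaRect((P[:,:2]*1000).astype(np.float32))
    if s[0]<s[1]: s=s[::-1];a+=90
    return np.round(c,1),np.round(s,1),round((a+90)%180-90,1)
def blob(W,m,near):
    n,l,st,c=cv2.connectedComponentsWithStats(m.astype(np.uint8))
    best=None
    for i in range(1,n):
        if st[i,4]<30: continue
        d=np.hypot(*(np.median(W[l==i],0)[:2]-near))
        if best is None or d<best[0]: best=(d,l==i)
    return best[1]
E
python3 - <<'E'
from h import *
z=np.load("top0.npz");W=z["W"];f=z["f"];hsv=cv2.cvtColor(f,cv2.COLOR_RGB2HSV);H,S,V=hsv[...,0],hsv[...,1],hsv[...,2]
cv2.imwrite("pics/stack0.png",cv2.resize(f[225:335,270:440,::-1],None,fx=4,fy=4,interpolation=cv2.INTER_CUBIC))
def rep(n,m,near):
    m=blob(W,m,near);P=W[m];print(n,rect(P),"z",np.round(np.percentile(P[:,2],[5,50,95])*1000,1),m.sum())
rep("green",(H>50)&(H<85)&(S>100),(.43,-.327))
rep("blue",(H>105)&(H<130)&(S>120),(.437,.332))
rep("yellow",(H>20)&(H<32)&(S>150)&(V>140),(.676,-.135))
for n,near in(("gw",(.43,-.327)),("yw",(.676,-.135)),("bw",(.437,.332))):
    r=np.hypot(W[...,0]-near[0],W[...,1]-near[1])<.1
    rep(n,r&(S<(110 if n!="bw" else 130))&(V>(110 if n!="bw" else 120)),near)
near=np.array((.458,-.022))
r=np.hypot(W[...,0]-near[0],W[...,1]-near[1])<.09
for n,a,b in(("relay",.09,.115),("fuse",.066,.082),("fuse+",.066,.115),("cover",.036,.056),("cover+",.038,.115),("hs",.012,.034),("hs+",.015,.115)):
    rep(n,r&(W[...,2]>a)&(W[...,2]<b),near)
for n,near in(("c1",(.439,.138)),("c2",(.364,-.165)),("r2",(.535,-.175)),("clean",(.624,.344)),("valve",(.63,-.345))):
    near=np.array(near);r=np.hypot(W[...,0]-near[0],W[...,1]-near[1])<.09
    rep(n,r&(W[...,2]>.010),near)
near=(.658,.126);r=np.hypot(W[...,0]-near[0],W[...,1]-near[1])<.12
m=blob(W,r&(W[...,2]>.009),near);rep("ramp",m,near)
q=m&((H<6)|(H>172))&(S>140)
n,l,st,c=cv2.connectedComponentsWithStats(q.astype(np.uint8))
for i in range(1,n):
    if st[i,4]>15:
        P=W[l==i];print("line",rect(P),np.round(P[:,2].min(),4),np.round(P[:,2].max(),4))
P=W[m];A=np.c_[P[:,:2],np.ones(len(P))]
k=np.ones(len(P),bool)
for _ in range(6):
    co=np.linalg.lstsq(A[k],P[k,2],rcond=None)[0];k=abs(P[:,2]-A@co)<.002
print("plane",co,np.arctan(np.hypot(*co[:2])),np.degrees(np.arctan2(co[1],co[0])),k.sum())
print("table z",np.median(W[300:400,150:190,2]))
E
```

```text
green (array([ 435.5, -174.2]), array([396. , 158.8]), 89.3) z [1.7 4.8 8.2] 2744
blue (array([445. , 199.3]), array([348.3, 142.3]), -88.7) z [2.1 5.4 8.7] 2908Traceback (most recent call last):
  File "<stdin>", line 8, in <module>
  File "<stdin>", line 5, in rep
  File "h.py", line 26, in blob
    return best[1]
           ~~~~^^^
TypeError: 'NoneType' object is not subscriptable
```

View pics/stack0.png

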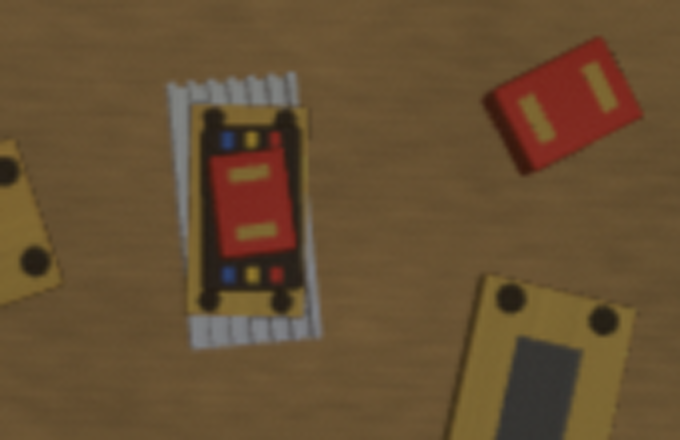

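The crop shows the stack as described (red relay at crop (253,203) on the black fuse box, small cover, heat sink). The loose relay at (560,105) and the big covers are look-alikes. Next I'll project the colour masks onto known heights.

```bash
cat >> h.py <<'E'
def onplane(im,z):
    """world xy of every pixel's ray on the horizontal plane z"""
    j=dict(im);j["depth"]=np.ones((480,640));d=world(j)-np.array(im["position"])
    return np.array(im["position"])+d*((z-im["position"][2])/d[...,2:])
def comps(m,amin=15):
    n,l,st,c=cv2.connectedComponentsWithStats(m.astype(np.uint8),connectivity=8)
    return [l==i for i in range(1,n) if st[i,4]>=amin]
E
python3 - <<'E'
from h import *
im=ctrl.get_image("top");W=world(im);f=im["frame"];H,S,V=cv2.split(cv2.cvtColor(f,cv2.COLOR_RGB2HSV))
ok=im["depth"]>0
for n,u,v in(("g",465,270),("gw",482,281),("y",375,145),("yw",387,148),("b",147,285),("bw",147,245),("line",237,160),("ply",250,170),("tab",100,400),("red",333,270),("gold",317,300)):print(n,H[v,u],S[v,u],V[v,u])
P4=onplane(im,.004)
def win(u0,v0,u1,v1):
    m=np.zeros((480,640),bool);m[v0:v1,u0:u1]=1;return m
for n,w,h in(("green",win(445,245,520,350),(45,90)),("yellow",win(345,120,425,225),(21,34)),("blue",win(110,230,185,335),(100,135))):
    m=w&(H>=h[0])&(H<=h[1])&(S>130)
    c=max(comps(m),key=np.sum);print(n,rect(P4[c]))
    hull=cv2.convexHull(np.argwhere(c)[:,::-1].astype(np.int32));q=np.zeros((480,640),np.uint8);cv2.fillConvexPoly(q,hull,1)
    q=cv2.erode(q,np.ones((3,3)))>0
    for t in(100,130):
        c=max(comps(q&(S<t),5),key=np.sum,default=None)
        if c is not None: print("  outline",t,rect(P4[c]),c.sum())
s=win(300,230,365,325)
red=max(comps(s&((H<7)|(H>172))&(S>150)&(V>60)),key=np.sum);print("relay",rect(onplane(im,.106)[red]),red.sum())
for n,a,b,zz in(("fuse+",.068,.125,.072),("cover+",.038,.125,.046),("hs+",.015,.125,.03)):
    m=max(comps(s&ok&(W[...,2]>a)&(W[...,2]<b)),key=np.sum);print(n,rect(onplane(im,zz)[m]),m.sum())
gold=s&(H>14)&(H<30)&(S>130)&ok&(W[...,2]>.036);print("gold",rect(onplane(im,.046)[max(comps(gold),key=np.sum)]))
dark=s&(V<55);print("dark",rect(onplane(im,.072)[max(comps(dark),key=np.sum)]))
for n,w in(("c1",win(195,250,295,330)),("c2",win(365,285,440,380)),("r2",win(385,225,440,280)),("can",win(100,150,165,215)),("valve",win(480,180,520,220))):
    m=w&ok&(W[...,2]>.010);c=max(comps(m),key=np.sum);print(n,rect(W[c]),"z",np.round(np.percentile(W[c][:,2],[50,90])*1000))
w=win(215,125,300,220)&ok&(W[...,2]>.009);m=max(comps(w),key=np.sum);print("ramp",rect(W[m]))
P=W[m];A=np.c_[P[:,:2],np.ones(len(P))];k=P[:,2]>0
for t in(.02,.01,.005,.004,.004):
    co=np.linalg.lstsq(A[k],P[k,2],rcond=None)[0];k=abs(P[:,2]-A@co)<t
print("plane",co,np.arctan(np.hypot(*co[:2])),np.degrees(np.arctan2(co[1],co[0])),k.sum(),"std",np.std(P[k,2]-A[k]@co))
for c in comps(m&((H<7)|(H>172))&(S>150)):
    print("line",rect(W[c]),np.round(W[c].mean(0),4),c.sum())
dk=max(comps(win(215,190,300,220)&(V<60)),key=np.sum);print("cleat",rect(W[dk]),dk.sum(),np.round(np.percentile(W[dk][:,2],[10,50,90])*1000))
print("table",np.median(W[350:400,100:190,2][ok[350:400,100:190]]), im["orientation"])
E
```

```text
g 62 121 99
gw 59 59 116
y 23 101 129
yw 23 69 125
b 111 167 101
bw 60 5 108
line 18 109 131
ply 19 108 128
tab 17 133 100
red 7 184 125
gold 21 152 124Traceback (most recent call last):
  File "<stdin>", line 10, in <module>
ValueError: max() iterable argument is empty
```

```bash
cat > m.py <<'E'
from h import *
im=ctrl.get_image("top");W=world(im);f=im["frame"].astype(int);H,S,V=cv2.split(cv2.cvtColor(im["frame"],cv2.COLOR_RGB2HSV))
ok=im["depth"]>0
P4=onplane(im,.004)
L=cv2.cvtColor(im["frame"],cv2.COLOR_RGB2LAB).astype(int)
def win(u0,v0,u1,v1):
    m=np.zeros((480,640),bool);m[v0:v1,u0:u1]=1;return m
def ref(u,v): return np.median(L[v-2:v+3,u-2:u+3].reshape(-1,3),0)
tab=ref(100,400);print("tab",tab)
for n,w,s in(("green",win(445,245,520,350),(468,270)),("yellow",win(345,120,425,225),(375,145)),("blue",win(110,230,185,335),(147,285))):
    r=ref(*s);print(n,r)
    d=np.linalg.norm(L-r,axis=2);dt=np.linalg.norm(L-tab,axis=2)
    m=max(comps(w&(dt>.5*np.linalg.norm(r-tab))),key=np.sum);print("  mat",rect(P4[m]),m.sum())
    q=cv2.erode(m.astype(np.uint8),np.ones((3,3) if n=="blue" else (7,7)))>0
    c=comps(q&(d>12),5)
    if c: c=max(c,key=np.sum);print("  outline",rect(P4[c]),c.sum())
s=win(300,230,365,325);a=L[...,1]-128;b=L[...,2]-128
red=max(comps(s&(a>22)),key=np.sum);print("relay",rect(onplane(im,.106)[red]),red.sum())
for n,lo,zz in(("fuse+",.064,.072),("cover+",.038,.046),("hs+",.015,.03)):
    m=max(comps(s&ok&(W[...,2]>lo)&(W[...,2]<.125)),key=np.sum);print(n,rect(onplane(im,zz)[m]),m.sum())
dark=s&(V<60);print("dark",rect(onplane(im,.072)[max(comps(dark),key=np.sum)]))
for n,w in(("c1",win(195,250,295,330)),("c2",win(365,285,440,380)),("r2",win(385,225,440,280)),("can",win(100,150,165,215)),("valve",win(480,180,520,220))):
    m=w&ok&(W[...,2]>.010);c=max(comps(m),key=np.sum);print(n,rect(W[c]),"z",np.round(np.percentile(W[c][:,2],[50,90])*1000))
m=max(comps(win(215,125,300,220)&ok&(W[...,2]>.009)),key=np.sum);print("ramp",rect(W[m]))
P=W[m];A=np.c_[P[:,:2],np.ones(len(P))];k=P[:,2]>0
for t in(.02,.01,.006,.006,.006):
    co=np.linalg.lstsq(A[k],P[k,2],rcond=None)[0];k=abs(P[:,2]-A@co)<t
print("plane",co,np.arctan(np.hypot(*co[:2])),np.degrees(np.arctan2(co[1],co[0])),k.sum(),"std",np.std(P[k,2]-A[k]@co))
for c in comps(m&(a>18)):
    print("line",rect(W[c]),np.round(W[c].mean(0),4),c.sum())
for c in comps(win(215,190,300,220)&(V<70)): print("cleat",rect(W[c]),c.sum(),np.round(np.percentile(W[c][:,2],[10,50,90])*1000))
print("table",np.median(W[350:400,100:190,2][ok[350:400,100:190]]))
E
python3 m.py
```

```text
tab [ 90. 133. 149.]
green [ 96. 101. 148.]
  mat (array([ 434. , -324.6]), array([160.3,  97.1]), -0.6) 4013
  outline (array([ 433.9, -325.5]), array([70.8, 59.5]), -0.5) 292
yellow [124. 128. 160.]
  mat (array([ 680.2, -130.3]), array([160.3,  96.9]), -10.1) 3732
  outline (array([ 679.9, -130.6]), array([98.4, 68.1]), -10.0) 156
blue [ 61. 136.  99.]
  mat (array([441.5, 333.5]), array([159.7,  97.1]), 1.0) 4121
  outline (array([441.8, 334.4]), array([154. ,  88.4]), 1.1) 691
relay (array([465.8, -24.4]), array([52. , 33.2]), 8.8) 408
fuse+ (array([462.1, -26.3]), array([75.6, 46.2]), 1.7) 1032
cover+ (array([462.7, -24.8]), array([98.6, 56.5]), 1.3) 1557
hs+ (array([463.8, -25.5]), array([128.1,  65.3]), 6.2) 1921
dark (array([461.3, -26.1]), array([92.1, 46. ]), 1.6)
c1 (array([436.7, 137. ]), array([135.3,  75.8]), -69.0) z [23. 25.]
c2 (array([ 363.4, -165.6]), array([134.9,  76.6]), -12.0) z [23. 25.]
r2 (array([ 518.8, -178.6]), array([62.3, 44.8]), -61.6) z [40. 43.]
can (array([628.7, 354.3]), array([52. , 51.9]), 26.5) z [ 99. 103.]
valve (array([ 620.8, -348.2]), array([41.6, 39.2]), 32.5) z [34. 62.]
ramp (array([660.2, 126.1]), array([132.4, 100.2]), 6.4)
plane [ 0.26356984  0.03288213 -0.14633423] 0.2596184687631719 7.111296120992897 3189 std 0.0020727875935326635
line (array([671.1,  89.8]), array([111.9,   2.9]), 6.5) [0.6731 0.0899 0.0342] 87
line (array([661.6, 165.1]), array([112.8,   3.5]), 6.8) [0.6629 0.1652 0.0347] 93
cleat (array([600.8, 120. ]), array([97.8, 11.1]), -83.5) 284 [26. 28. 31.]
table 0.0013695510222955232
```

Poses agree well with the listed dimensions. The tool's yaw is now 23° and the parts lie at about 2–8°. I'll go above the stack at viewing height.

move_arm(increments="13 35.5 1 0 0 -1 0;13 35.5 1 0 0 -1 0;13 35.5 1 0 0 -1 0;13 35.5 1 0 0 -1 0;13 35.5 1 0 0 -1 0;13 35.5 1 0 0 -1 0;13 35.5 1 0 0 -1 0;13 35.5 1 0 0 -1 0", grip_force=20)

```text
time: 1.87
position: [0.3579, -0.3128, 0.2309]
tool_rot: [3.114, 0.407, 0.0]
ft_force: [1.2, 0.9, 0.9]
grip_width: 1.004
grip_force: 0.0
```

move_arm(increments="13 35.5 1 0 0 -1 0;13 35.5 1 0 0 -1 0;13 35.5 1 0 0 -1 0;13 35.5 1 0 0 -1 0;13 35.5 1 0 0 -1 0;13 35.5 1 0 0 -1 0;13 35.5 1 0 0 -1 0;0 0 0 0 0 0 0")

```text
time: 2.53
position: [0.4508, -0.0576, 0.2386]
tool_rot: [-3.131, -0.235, -0.005]
ft_force: [-0.3, 0.4, -0.8]
grip_width: 1.002
grip_force: 0.0
```

```bash
cat >> h.py <<'E'
def tool():
    s=ctrl.get_state();M=R.from_rotvec(s["tool_rot"]).as_matrix()
    print("t %.2f"%s["time"],"tcp",np.round(s["position"]*1000,1),"yaw %.2f"%np.degrees(np.arctan2(M[1,0],M[0,0])),"zaxis",np.round(M[:,2],3),"w %.1f"%(s["grip_width"]*87),"F",np.round(s["ft_force"],1),"g",round(s["grip_force"],1),"q",np.round(s["joint_positions"],2))
E
python3 - <<'E'
from h import *
tool()
im=ctrl.get_image("wrist");save(im,"w1.png");W=world(im)
import pickle;pickle.dump(im,open("w1.pkl","wb"))
print(im["position"],im["orientation"],im["fx"])
L=cv2.cvtColor(im["frame"],cv2.COLOR_RGB2LAB).astype(int);ok=im["depth"]>0
near=np.hypot(W[...,0]-.463,W[...,1]+.025)<.1
for n,a,b in(("relay",.092,.112),("fuse+",.064,.112),("cover+",.039,.112),("hs+",.015,.112)):
    c=comps(near&ok&(W[...,2]>a)&(W[...,2]<b))
    if c:
        c=max(c,key=np.sum);top={"r":.102,"f":.072,"c":.046,"h":.03}[n[0]];print(n,rect(W[c]),c.sum(),"z",np.round(np.percentile(W[c][:,2],[50,90]),4))
E
```

```text
t 2.53 tcp [450.8 -57.6 238.6] yaw 8.59 zaxis [ 0.003  0.002 -1.   ] w 87.2 F [-0.3  0.4 -0.8] g 0.0 q [ 0.71 -0.1  -0.59  1.87 -0.06  1.36 -1.29]
[ 0.52312898 -0.04836718  0.4012967 ] [ 2.21653056 -1.90683716 -0.26422992] 348.15322227085784
relay (array([461.1, -27.7]), array([46. , 34.1]), 8.9) 2053 z [0.1022 0.1032]
fuse+ (array([460.5, -29. ]), array([76.3, 46. ]), 2.1) 3776 z [0.1009 0.1029]
cover+ (array([460.5, -28. ]), array([100.4,  56.2]), 0.2) 5228 z [0.0726 0.1027]
hs+ (array([461.6, -28.2]), array([128.5,  65.3]), 6.3) 6393 z [0.0718 0.1026]
```

View pics/w1.png

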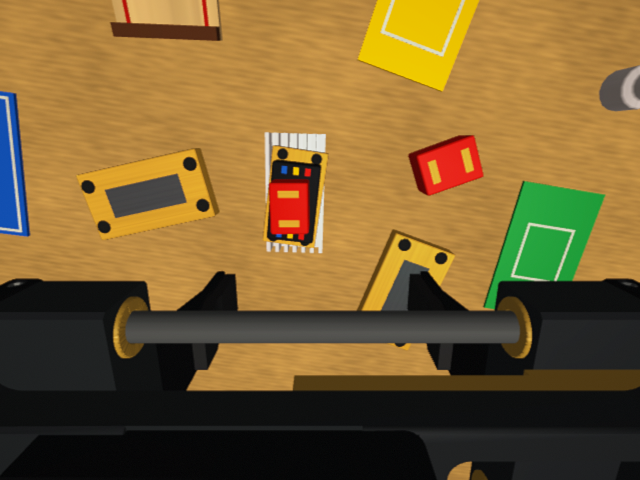

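The wrist view shows the stack at (292,205), relay upright and the fingers clear. I'll check that the arm has settled, then descend.

move_arm(increments="2 6 -10 0 0 0 0;2 6 -15 0 0 0 0;2 6 -20 0 0 0 0;2 6 -20 0 0 0 0;2 6 -20 0 0 0 0;0 0 -10 0 0 0 0;0 0 0 0 0 0 0;0 0 0 0 0 0 0")

```text
time: 3.25
position: [0.4581, -0.037, 0.1423]
tool_rot: [-3.134, -0.216, 0.002]
ft_force: [0.1, 0.2, -0.2]
grip_width: 0.999
grip_force: 0.0
```

```bash
python3 - <<'E'
from h import *
tool()
E
```

```text
t 3.25 tcp [458.1 -37.  142.3] yaw 7.88 zaxis [-0.001  0.    -1.   ] w 86.9 F [ 0.1  0.2 -0.2] g 0.0 q [ 0.67 -0.   -0.64  1.99 -0.    1.16 -1.4 ]
```

move_arm(increments="3 9 -5 0 0 1 0;0 0 -15 0 0 0 0;0 0 -15 0 0 0 0;0 0 -15 0 0 0 0;0 0 -10 0 0 0 0;0 0 -5 0 0 0 0;0 0 0 0 0 0 0;0 0 0 0 0 0 0")

```text
time: 3.92
position: [0.4621, -0.0269, 0.0781]
tool_rot: [3.132, 0.246, 0.001]
ft_force: [-0.4, -0.6, 0.5]
grip_width: 1.002
grip_force: 0.0
```

move_arm(increments="0 0 0 0 0 0 160;0 0 0 0 0 0 200;0 0 0 0 0 0 255;0 0 0 0 0 0 255;0 0 0 0 0 0 255;0 0 0 0 0 0 255;0 0 0 0 0 0 255;0 0 0 0 0 0 255", grip_force=15)

```text
time: 4.58
position: [0.4616, -0.027, 0.0776]
tool_rot: [3.132, 0.245, -0.0]
ft_force: [0.3, 0.5, 0.4]
grip_width: 0.478
grip_force: 0.0
```

```bash
python3 - <<'E'
from h import *
tool()
im=ctrl.get_image("wrist");save(im,"w2.png",(200,120,440,300),3)
E
```

```text
t 4.58 tcp [461.6 -27.   77.6] yaw 8.96 zaxis [-0. -0. -1.] w 41.6 F [0.3 0.5 0.4] g 0.0 q [ 0.64  0.09 -0.66  2.05  0.07  1.02 -1.46]
```

View pics/w2.png

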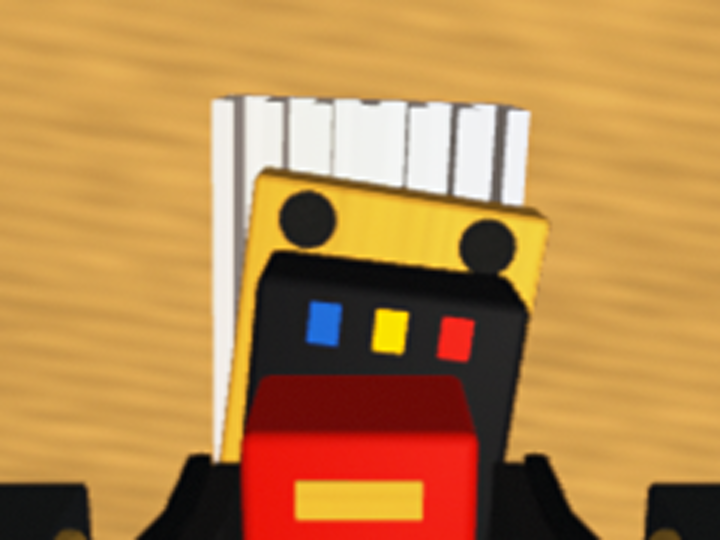

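The relay's at crop (360,480), centred between the fingers, and the closing isn't finished yet. I'll finish closing and lift gently.

move_arm(increments="0 0 0 0 0 0 255;0 0 0 0 0 0 255;0 0 0 0 0 0 255;0 0 0 0 0 0 255;0 0 0 0 0 0 255;0 0 0 0 0 0 255;0 0 2 0 0 0 255;0 0 3 0 0 0 255")

```text
time: 5.3
position: [0.4612, -0.0271, 0.0824]
tool_rot: [-3.132, -0.246, 0.001]
ft_force: [-0.3, 0.2, 0.2]
grip_width: 0.389
grip_force: 15.0
```

move_arm(increments="0 0 5 0 0 0 255;0 0 10 0 0 0 255;0 0 10 0 0 0 255;0 0 10 0 0 0 255;0 0 10 0 0 0 255;0 0 0 0 0 0 255;0 0 0 0 0 0 255;0 0 0 0 0 0 255")

```text
time: 5.97
position: [0.4614, -0.0271, 0.1275]
tool_rot: [3.132, 0.245, -0.0]
ft_force: [0.1, -0.7, -1.0]
grip_width: 0.389
grip_force: 15.0
```

```bash
cat >> h.py <<'E'
def layers(im,c,names):
    W=world(im);ok=im["depth"]>0;near=np.hypot(W[...,0]-c[0],W[...,1]-c[1])<.1
    for n,a,b in names:
        k=comps(near&ok&(W[...,2]>a)&(W[...,2]<b))
        if k: k=max(k,key=np.sum);print(n,rect(W[k]),k.sum(),"z",np.round(np.percentile(W[k][:,2],[50,90])*1000,1))
E
python3 - <<'E'
from h import *
tool()
im=ctrl.get_image("wrist");save(im,"w3.png",(200,120,440,300),3)
layers(im,(.461,-.028),[("fuse",.064,.08),("cover",.037,.08),("hs",.015,.08)])
E
```

```text
t 5.97 tcp [461.4 -27.1 127.5] yaw 8.96 zaxis [-0. -0. -1.] w 33.8 F [ 0.1 -0.7 -1. ] g 15.0 q [ 0.65  0.02 -0.65  2.    0.01  1.13 -1.42]
fuse (array([481.1, -28.2]), array([46.1, 35.1]), -87.9) 3422 z [72.2 73.1]
cover (array([471.5, -27.9]), array([78.3, 56.1]), 0.1) 5718 z [71.4 72.9]
hs (array([480.7, -26.5]), array([89.7, 64.8]), 7.0) 7223 z [51.4 72.7]
```

Relay held (33.8 mm). Over to the green mat.

move_arm(increments="-4 -20 10 0 0 -1 255;-4 -30 10 0 0 -1 255;-5 -35 10 0 0 -1 255;-5 -35 10 0 0 -1 255;-5 -35 10 0 0 -1.5 255;-5 -35 0 0 0 -1 255;-5 -35 0 0 0 -1 255;-5 -35 0 0 0 -1 255")

```text
time: 6.68
position: [0.4227, -0.2886, 0.1771]
tool_rot: [-3.141, -0.011, 0.001]
ft_force: [0.6, 0.3, -0.8]
grip_width: 0.394
grip_force: 15.0
```

move_arm(increments="-2 -25 0 0 0 -1 255;0 -15 0 0 0 0 255;0 0 0 0 0 0 255;0 0 0 0 0 0 255;0 0 0 0 0 0 255;0 0 0 0 0 0 255;0 0 0 0 0 0 255;0 0 0 0 0 0 255")

```text
time: 7.35
position: [0.422, -0.3259, 0.1778]
tool_rot: [3.141, -0.012, 0.0]
ft_force: [-0.6, 0.2, -0.7]
grip_width: 0.388
grip_force: 15.0
```

```bash
cat >> h.py <<'E'
def pts(im,z,m): return onplane(im,z)[m]
def white(im,c,r,z=.004,smax=70,vmin=150):
    """largest white painted line near c on plane z, subject to mat around it"""
    P=onplane(im,z);H,S,V=cv2.split(cv2.cvtColor(im["frame"],cv2.COLOR_RGB2HSV))
    m=(np.hypot(P[...,0]-c[0],P[...,1]-c[1])<r)&(S<smax)&(V>vmin)&(im["depth"]>0)&(abs(world(im)[...,2]-z)<.008)
    for k in sorted(comps(m),key=np.sum)[::-1][:3]: print("white",rect(P[k]),k.sum())
E
python3 - <<'E'
from h import *
tool()
im=ctrl.get_image("wrist");save(im,"w4.png")
white(im,(.433,-.326),.09)
import pickle;pickle.dump(im,open("w4.pkl","wb"))
w1=pickle.load(open("w1.pkl","rb"));print("from w1");white(w1,(.433,-.326),.07);white(w1,(.68,-.13),.09)
E
```

```text
t 7.35 tcp [ 422.  -325.9  177.8] yaw -0.42 zaxis [ 0. -0. -1.] w 33.7 F [-0.6  0.2 -0.7] g 15.0 q [ 0.94  0.12 -0.36  1.79  0.04  1.24 -1.01]
white (array([ 431.9, -327.8]), array([68.4, 57.7]), -0.5) 813
from w1
white (array([ 431.6, -328.3]), array([69.2, 57.2]), -0.7) 465
white (array([ 655.1, -128.9]), array([68.4, 52.9]), 80.4) 390
```

View pics/w4.png

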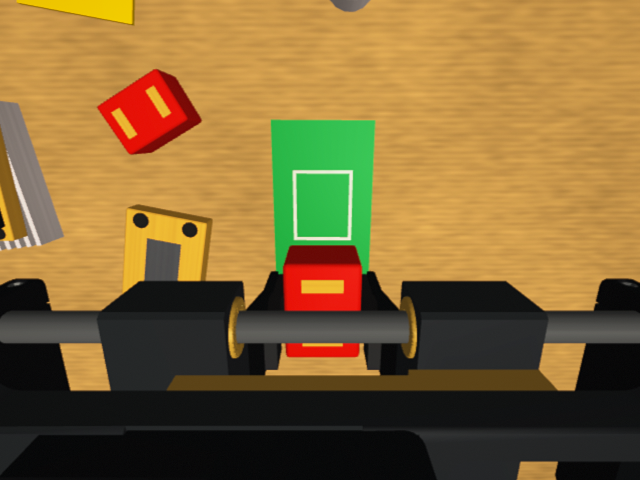

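The relay hangs straight at (322,300), and the outline is fully visible around (322,205). Lowering.

move_arm(increments="3 -0.5 -20 0 0 0 255;3 -0.5 -30 0 0 0 255;4 -0.5 -30 0 0 0 255;0 0 -30 0 0 0 255;0 0 -25 0 0 0 255;0 0 -15 0 0 0 255;0 0 -8 0 0 0 255;0 0 -4 0 0 0 255")

```text
time: 8.07
position: [0.4311, -0.3279, 0.0145]
tool_rot: [-3.14, 0.014, 0.002]
ft_force: [-0.6, -0.3, -0.9]
grip_width: 0.388
grip_force: 15.0
```

move_arm(increments="0 0 -2 0 0 0 255;0 0 -1 0 0 0 255;0 0 -1 0 0 0 255;0 0 -1 0 0 0 255;0 0 0 0 0 0 255;0 0 0 0 0 0 255;0 0 0 0 0 0 255;0 0 0 0 0 0 255")

```text
time: 8.73
position: [0.4317, -0.3286, 0.0108]
tool_rot: [3.141, -0.015, 0.0]
ft_force: [0.3, -0.1, -0.2]
grip_width: 0.392
grip_force: 15.0
```

move_arm(increments="0 1 0 0 0 0 255;0 0 0 0 0 0 255;0 0 -0.5 0 0 0 255;0 0 -0.5 0 0 0 255;0 0 -0.4 0 0 0 255;0 0 0 0 0 0 255;0 0 0 0 0 0 255;0 0 0 0 0 0 255")

```text
time: 9.4
position: [0.4316, -0.3275, 0.0096]
tool_rot: [3.141, -0.015, -0.0]
ft_force: [-1.2, 2.0, 4.7]
grip_width: 0.387
grip_force: 15.0
```

Contact (about 5 N). Releasing, then rising.

move_arm(increments="0 0 0 0 0 0 130;0 0 0 0 0 0 110;0 0 0 0 0 0 90;0 0 0 0 0 0 60;0 0 0 0 0 0 60;0 0 0 0 0 0 60;0 0 0 0 0 0 60;0 0 3 0 0 0 60")

```text
time: 10.07
position: [0.4312, -0.3272, 0.0117]
tool_rot: [-3.141, 0.015, 0.001]
ft_force: [-0.5, 1.4, -0.3]
grip_width: 0.756
grip_force: 0.0
```

move_arm(increments="0 0 10 0 0 0 30;0 0 20 0 0 0 0;0 0 30 0 0 0 0;0 5 35 0 0 0 0;0 15 35 0 0 0 0;0 30 20 0 0 1 0;4 35 10 0 0 1 0;4 35 0 0 0 1 0")

```text
time: 10.73
position: [0.4414, -0.2074, 0.1764]
tool_rot: [3.137, 0.066, 0.009]
ft_force: [1.3, 0.2, 0.5]
grip_width: 0.999
grip_force: 0.0
```

move_arm(increments="-10 35 0 0 0 0 0;-10 35 0 0 0 0 0;-10 35 0 0 0 0 0;0 35 0 0 0 0 0;0 25 0 0 0 0 0;0 10 0 0 0 0 0;0 0 0 0 0 0 0;0 0 0 0 0 0 0")

```text
time: 11.4
position: [0.4098, -0.0334, 0.1727]
tool_rot: [3.139, 0.068, 0.001]
ft_force: [-0.5, -1.0, -0.2]
grip_width: 0.997
grip_force: 0.0
```

```bash
python3 - <<'E'
from h import *
tool()
im=ctrl.get_image("wrist");save(im,"w5.png")
layers(im,(.461,-.028),[("fuse",.064,.08),("cover",.037,.08),("hs",.015,.08)])
t=ctrl.get_image("top")
s=[r for r in ctrl.silhouettes("relay",t)]
for r in s: print(r["score"],rect(onplane(t,.034)[r["region"]]))
W=world(t);layers(t,(.434,-.325),[("relay placed",.015,.06)])
E
```

```text
t 11.40 tcp [409.8 -33.4 172.7] yaw 2.49 zaxis [ 0.001 -0.001 -1.   ] w 86.8 F [-0.5 -1.  -0.2] g 0.0 q [ 0.71 -0.17 -0.62  2.05 -0.1   1.23 -1.4 ]
fuse (array([460.3, -29. ]), array([76.3, 46.1]), 2.0) 6290 z [72.2 73.1]
cover (array([460.6, -28. ]), array([100.3,  56.3]), -0.1) 8466 z [71.9 73. ]
hs (array([461.5, -27.8]), array([128.8,  64.6]), 6.2) 10186 z [71.6 72.9]
0.78 (array([ 517.5, -177. ]), array([68.8, 45.6]), -61.8)
0.59 (array([ 433.3, -322.6]), array([45.9, 40.7]), -0.2)
0.35 (array([ 432.8, -315.5]), array([156.9,  93.4]), -0.5)
relay placed (array([ 433.3, -326.4]), array([45.9, 35.3]), -0.9) 493 z [34.4 37.2]
```

View pics/w5.png

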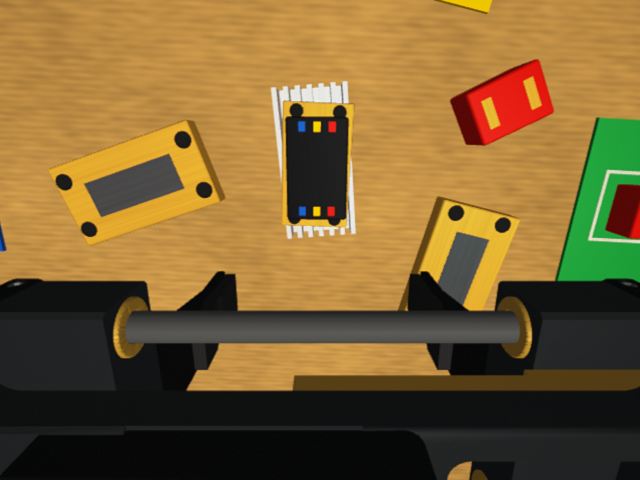

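The stack (318,170) is undisturbed, and the relay sits on green. Next the fuse box at (460.5,-28.5), yaw 2°.

move_arm(increments="10 1 0 0 0 -0.5 0;20 2 -5 0 0 0 0;15 2 -15 0 0 0 0;6 0 -25 0 0 0 0;0 0 -30 0 0 0 0;0 0 -25 0 0 0 0;0 0 -12 0 0 0 0;0 0 -6 0 0 0 0")

```text
time: 12.22
position: [0.4587, -0.0287, 0.0516]
tool_rot: [-3.14, -0.05, 0.008]
ft_force: [-0.9, 0.4, 0.1]
grip_width: 0.997
grip_force: 0.0
```

move_arm(increments="0 0 -4 0 0 0 60;0 0 0 0 0 0 100;0 0 0 0 0 0 100;0 0 0 0 0 0 255;0 0 0 0 0 0 255;0 0 0 0 0 0 255;0 0 0 0 0 0 255;0 0 0 0 0 0 255", grip_force=18)

```text
time: 12.88
position: [0.4609, -0.0275, 0.0506]
tool_rot: [3.141, 0.054, 0.001]
ft_force: [-0.3, 0.4, 1.6]
grip_width: 0.53
grip_force: 18.0
```

move_arm(increments="0 0 0 0 0 0 255;0 0 0 0 0 0 255;0 0 0 0 0 0 255;0 0 0 0 0 0 255;0 0 0 0 0 0 255;0 0 0 0 0 0 255;0 0 0 0 0 0 255;0 0 0 0 0 0 255")

```text
time: 13.55
position: [0.4609, -0.0275, 0.0506]
tool_rot: [3.141, 0.054, 0.001]
ft_force: [-0.8, 0.2, 5.6]
grip_width: 0.526
grip_force: 18.0
```

```bash
python3 -c "
from h import *
tool()"
```

```text
t 13.55 tcp [460.9 -27.5  50.6] yaw 1.97 zaxis [ 0. -0. -1.] w 45.8 F [-0.8  0.2  5.6] g 18.0 q [ 0.66  0.14 -0.69  2.08  0.11  0.96 -1.62]
```

move_arm(increments="0 0 2 0 0 0 255;0 0 3 0 0 0 255;0 0 8 0 0 0 255;0 0 15 0 0 0 255;0 0 25 0 0 0 255;0 0 25 0 0 0 255;0 0 25 0 0 0 255;0 0 15 0 0 0 255")

```text
time: 14.22
position: [0.4616, -0.0274, 0.1712]
tool_rot: [3.14, 0.054, 0.005]
ft_force: [-0.1, 0.0, -1.5]
grip_width: 0.529
grip_force: 18.0
```

move_arm(increments="15 -10 0 0 0 -1 255;30 -17 0 0 0 -2 255;30 -17 0 0 0 -2 255;30 -17 0 0 0 -2 255;30 -17 0 0 0 -2 255;30 -17 0 0 0 -2 255;15 -10 0 0 0 -1 255;0 0 0 0 0 0 255")

```text
time: 14.88
position: [0.6427, -0.1362, 0.1671]
tool_rot: [-3.129, 0.282, -0.001]
ft_force: [-0.6, -0.7, -1.5]
grip_width: 0.528
grip_force: 18.0
```

move_arm(increments="0 0 0 0 0 0 255;0 0 0 0 0 0 255;0 0 0 0 0 0 255;0 0 0 0 0 0 255;0 0 0 0 0 0 255;0 0 0 0 0 0 255;0 0 0 0 0 0 255;0 0 0 0 0 0 255")

```text
time: 15.55
position: [0.6404, -0.1325, 0.1683]
tool_rot: [3.129, -0.275, 0.0]
ft_force: [0.4, 0.2, -2.5]
grip_width: 0.525
grip_force: 18.0
```

```bash
python3 - <<'E'
from h import *
tool()
im=ctrl.get_image("wrist");save(im,"w6.png")
white(im,(.678,-.133),.1)
import pickle;pickle.dump(im,open("w6.pkl","wb"))
E
```

```text
t 15.55 tcp [ 640.4 -132.5  168.3] yaw -10.03 zaxis [ 0. -0. -1.] w 45.7 F [ 0.4  0.2 -2.5] g 18.0 q [ 0.62  0.42 -0.6   1.49  0.24  1.3  -1.75]
white (array([ 685.1, -134.4]), array([83.1, 68.7]), -10.1) 730
```

View pics/w6.png

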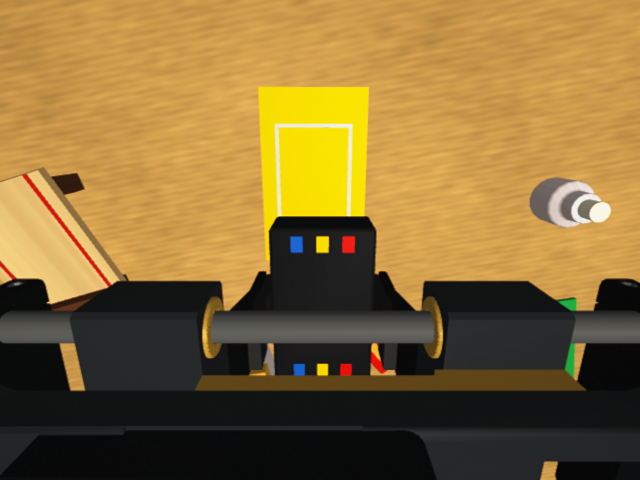

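Fuse box is held straight at (322,290), and the outline ahead is at (314,170). Valve and ramp are clear. Lowering.

move_arm(increments="15 0 -10 0 0 0 255;15 0 -20 0 0 0 255;7.5 0.3 -30 0 0 0 255;0 0 -30 0 0 0 255;0 0 -30 0 0 0 255;0 0 -20 0 0 0 255;0 0 -10 0 0 0 255;0 0 -4 0 0 0 255")

```text
time: 16.27
position: [0.6766, -0.1321, 0.0118]
tool_rot: [-3.129, 0.275, 0.006]
ft_force: [-0.9, -0.3, -2.0]
grip_width: 0.526
grip_force: 18.0
```

move_arm(increments="0 0 -2 0 0 0 255;0 0 -1 0 0 0 255;0 0 -1 0 0 0 255;0 0 0 0 0 0 255;0 0 0 0 0 0 255;0 0 0 0 0 0 255;0 0 0 0 0 0 255;0 0 0 0 0 0 255")

```text
time: 16.93
position: [0.6782, -0.1323, 0.0105]
tool_rot: [3.129, -0.275, 0.001]
ft_force: [0.8, -0.1, -2.1]
grip_width: 0.528
grip_force: 18.0
```

move_arm(increments="0 0 -0.7 0 0 0 255;0 0 -0.7 0 0 0 255;0 0 -0.5 0 0 0 255;0 0 0 0 0 0 255;0 0 0 0 0 0 255;0 0 0 0 0 0 255;0 0 0 0 0 0 255;0 0 0 0 0 0 255")

```text
time: 17.6
position: [0.6782, -0.1322, 0.0087]
tool_rot: [3.129, -0.275, 0.0]
ft_force: [-2.3, -0.4, 4.4]
grip_width: 0.528
grip_force: 18.0
```

move_arm(increments="0 0 0 0 0 0 100;0 0 0 0 0 0 80;0 0 0 0 0 0 60;0 0 0 0 0 0 40;0 0 0 0 0 0 40;0 0 0 0 0 0 40;0 0 0 0 0 0 40;0 0 3 0 0 0 40")

```text
time: 18.27
position: [0.6776, -0.1322, 0.0107]
tool_rot: [-3.129, 0.275, 0.002]
ft_force: [-0.5, 1.0, -0.3]
grip_width: 0.836
grip_force: 0.0
```

move_arm(increments="0 0 10 0 0 0 30;0 0 20 0 0 0 0;0 0 30 0 0 0 0;-5 0 35 0 0 0 0;-15 5 35 0 0 0 0;-30 10 20 0 0 2 0;-33 12 10 0 0 2 0;-33 12 0 0 0 2 0")

```text
time: 18.93
position: [0.5632, -0.0925, 0.1753]
tool_rot: [3.138, -0.107, 0.01]
ft_force: [-0.5, -0.4, 0.7]
grip_width: 1.003
grip_force: 0.0
```

move_arm(increments="-33 13 0 0 0 2 0;-33 13 0 0 0 2 0;-33 13 0 0 0 0 0;-33 13 0 0 0 0 0;-15 8 0 0 0 0 0;0 0 0 0 0 0 0;0 0 0 0 0 0 0;0 0 0 0 0 0 0")

```text
time: 19.6
position: [0.4161, -0.0335, 0.1722]
tool_rot: [3.14, -0.001, 0.003]
ft_force: [0.5, -0.6, 0.3]
grip_width: 1.002
grip_force: 0.0
```

```bash
python3 - <<'E'
from h import *
tool()
im=ctrl.get_image("wrist");save(im,"w7.png")
layers(im,(.461,-.028),[("cover",.037,.06),("hs",.015,.08)])
t=ctrl.get_image("top")
layers(t,(.68,-.1303),[("fuse placed",.012,.06)])
E
```

```text
t 19.60 tcp [416.1 -33.5 172.2] yaw -0.02 zaxis [ 0.002 -0.001 -1.   ] w 87.2 F [ 0.5 -0.6  0.3] g 0.0 q [ 0.77 -0.16 -0.69  2.04 -0.1   1.23 -1.44]
cover (array([460.6, -28. ]), array([99.4, 56.2]), 0.0) 8337 z [46.3 47.2]
hs (array([461.4, -28.3]), array([128.8,  65.1]), 6.3) 10009 z [46.1 47.1]
fuse placed (array([ 678.9, -131.3]), array([77., 46.]), -10.0) 939 z [30.6 33.4]
```

```bash
python3 - <<'E'
from h import *
import pickle
for n,im,tz in(("held46",pickle.load(open("w6.pkl","rb")),168.3),("open",ctrl.get_image("wrist"),172.2),("held34",pickle.load(open("w4.pkl","rb")),177.8)):
    W=world(im);V=im["frame"].max(2);ok=(im["depth"]>0)&(V<60)
    for s in((150,300),(340,480)):
        m=np.zeros((480,640),bool);m[265:400,s[0]:s[1]]=1;m&=ok&(W[...,2]>.12)&(W[...,2]<.3)
        print(n,s,m.sum(),np.round(np.percentile(W[m][:,2]*1000-tz,[0,.5,1,2,5,20]),1))
E
```

```text
held46 (150, 300) 12499 [ 0.7  7.3 12.  19.5 21.  27.5]
held46 (340, 480) 10334 [ 1.1  6.7 11.  17.6 20.8 22. ]
open (150, 300) 6777 [-0.2  2.3  3.4  5.  11.3 39.9]
open (340, 480) 5650 [-0.7  1.   1.9  3.6  8.6 32.7]
held34 (150, 300) 11871 [ 0.4  7.4 11.9 19.5 33.1 79. ]
held34 (340, 480) 9641 [ 1.3  6.4 10.4 16.7 28.7 76.5]
```

move_arm(increments="10 1 0 0 0 0 0;15 2 -5 0 0 0 0;15 2 -15 0 0 0 0;5 0 -25 0 0 0 0;0 0 -30 0 0 0 0;0 0 -20 0 0 0 0;0 0 -10 0 0 0 0;0 0 -5 0 0 0 0")

```text
time: 20.42
position: [0.4593, -0.0279, 0.0595]
tool_rot: [-3.14, 0.001, 0.005]
ft_force: [0.3, 0.7, -0.0]
grip_width: 1.0
grip_force: 0.0
```

move_arm(increments="0 0 -12 0 0 0 0;0 0 -10 0 0 0 0;0 0 -4 0 0 0 0;0 0 -2 0 0 0 0;0 0 0 0 0 0 0;0 0 0 0 0 0 0;0 0 0 0 0 0 0;0 0 0 0 0 0 0")

```text
time: 21.08
position: [0.4605, -0.0283, 0.0338]
tool_rot: [3.141, -0.001, 0.002]
ft_force: [0.6, 0.3, -0.3]
grip_width: 0.999
grip_force: 0.0
```

```bash
python3 -c "
from h import *
tool()"
```

```text
t 21.08 tcp [460.5 -28.3  33.8] yaw -0.04 zaxis [ 0.001 -0.001 -1.   ] w 86.9 F [ 0.6  0.3 -0.3] g 0.0 q [ 0.71  0.17 -0.74  2.09  0.15  0.93 -1.69]
```

move_arm(increments="0 0.7 -0.8 0 0 0 40;0 0 0 0 0 0 70;0 0 0 0 0 0 255;0 0 0 0 0 0 255;0 0 0 0 0 0 255;0 0 0 0 0 0 255;0 0 0 0 0 0 255;0 0 0 0 0 0 255", grip_force=35)

```text
time: 21.75
position: [0.4601, -0.0274, 0.0325]
tool_rot: [-3.141, 0.001, 0.0]
ft_force: [0.2, 0.7, -0.1]
grip_width: 0.644
grip_force: 35.0
```

move_arm(increments="0 0 0 0 0 0 255;0 0 0 0 0 0 255;0 0 0 0 0 0 255;0 0 1 0 0 0 255;0 0 1 0 0 0 255;0 0 1 0 0 0 255;0 0 2 0 0 0 255;0 0 3 0 0 0 255")

```text
time: 22.42
position: [0.4597, -0.0276, 0.0404]
tool_rot: [-3.142, 0.001, 0.001]
ft_force: [0.3, 0.1, -1.9]
grip_width: 0.641
grip_force: 35.0
```

```bash
python3 -c "
from h import *
tool()
im=ctrl.get_image('wrist');save(im,'w8.png')"
```

```text
t 22.42 tcp [459.7 -27.6  40.4] yaw -0.04 zaxis [-0.001  0.    -1.   ] w 55.7 F [ 0.3  0.1 -1.9] g 35.0 q [ 0.71  0.16 -0.75  2.08  0.13  0.94 -1.68]
```

View pics/w8.png

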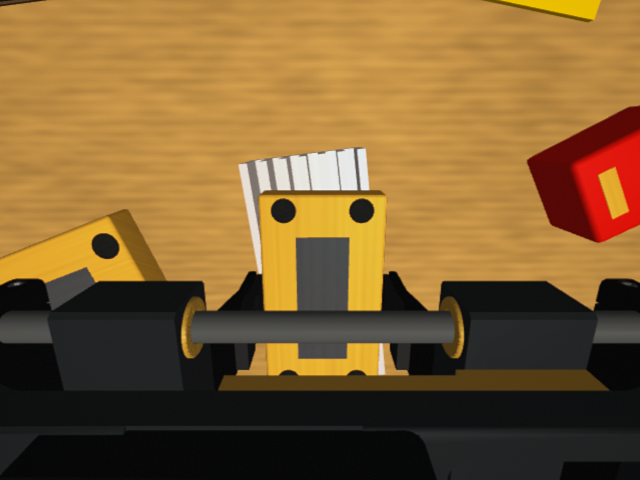

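Cover lifted level at (322,285), and the heat sink stays put. Going to a viewpoint before the ramp.

move_arm(increments="0 0 10 0 0 0 255;0 0 20 0 0 0 255;0 0 30 0 0 0 255;5 10 30 0 0 0.6 255;10 20 30 0 0 1 255;10 25 25 0 0 1 255;10 25 20 0 0 1 255;10 25 15 0 0 1 255")

```text
time: 23.13
position: [0.5061, 0.0787, 0.2238]
tool_rot: [3.138, 0.125, 0.006]
ft_force: [0.2, 0.3, -1.8]
grip_width: 0.642
grip_force: 35.0
```

move_arm(increments="10 20 0 0 0 1 255;5 15 0 0 0 1 255;0 0 0 0 0 0 255;0 0 0 0 0 0 255;0 0 0 0 0 0 255;0 0 0 0 0 0 255;0 0 0 0 0 0 255;0 0 0 0 0 0 255")

```text
time: 23.8
position: [0.52, 0.1114, 0.2205]
tool_rot: [3.136, 0.177, -0.0]
ft_force: [-0.8, -1.1, -2.1]
grip_width: 0.645
grip_force: 35.0
```

```bash
python3 - <<'E'
from h import *
tool()
im=ctrl.get_image("wrist");save(im,"w9.png")
import pickle;pickle.dump(im,open("w9.pkl","wb"))
W=world(im);ok=im["depth"]>0;L=cv2.cvtColor(im["frame"],cv2.COLOR_RGB2LAB).astype(int);V=im["frame"].max(2)
near=(abs(W[...,0]-.66)<.11)&(abs(W[...,1]-.125)<.09)&ok
m=max(comps(near&(W[...,2]>.010)&(W[...,2]<.09)),key=np.sum);print("ramp",rect(W[m]),m.sum())
P=W[m];A=np.c_[P[:,:2],np.ones(len(P))];k=P[:,2]>0
for t in(.02,.01,.005,.003,.003):
    co=np.linalg.lstsq(A[k],P[k,2],rcond=None)[0];k=abs(P[:,2]-A@co)<t
print("plane",co,np.arctan(np.hypot(*co[:2])),np.degrees(np.arctan2(co[1],co[0])),k.sum(),np.std(P[k,2]-A[k]@co))
for c in comps(m&(L[...,1]-128>28),40): print("line",rect(W[c]),np.round(W[c].mean(0),4),c.sum())
for c in comps(near&(V<90)&(W[...,2]<.06),80): print("dark",rect(W[c]),c.sum(),np.round(np.percentile(W[c][:,2],[5,50,95])*1000,1))
tb=ok&(abs(W[...,2])<.006);print("table",np.median(W[tb][:,2]))
E
```

```text
t 23.80 tcp [520.  111.4 220.5] yaw 6.47 zaxis [-0.    -0.001 -1.   ] w 56.1 F [-0.8 -1.1 -2.1] g 35.0 q [ 0.56  0.14 -0.89  1.72  0.12  1.33 -1.81]
ramp (array([650. , 122.5]), array([112.6, 100.3]), 6.4) 14872
plane [ 0.26402062  0.02913045 -0.1464007 ] 0.25962756987652147 6.2962062402600525 13439 0.0008546822581534562
line (array([651.9, 161.4]), array([98.4,  4.3]), 6.5) [0.656  0.1617 0.0318] 539
line (array([660.6,  85.8]), array([98.7,  4.2]), 6.3) [0.6644 0.0862 0.0318] 540
dark (array([604.9, 118. ]), array([98.7,  3. ]), -83.4) 302 [22.1 26.9 29.5]
table 0.00039801370727707286
```

View pics/w9.png

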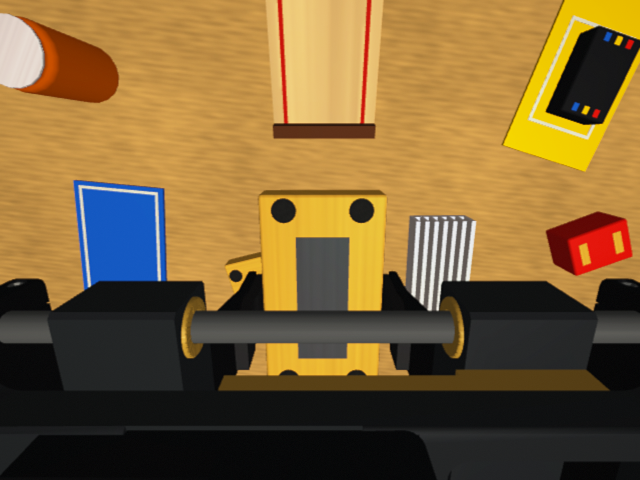

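View: the ramp is at (325,65) with the cleat at (324,131), and the cover is held straight. Seat computed at (656,124,30) mm, yaw 6.4°. I'll tilt and approach along the slope normal.

move_arm(increments="15 1 0 0 0 0 255;25 2 -10 0.33 -2.96 0 255;25 2 -20 0.33 -2.96 0 255;25 2 -25 0.33 -2.96 0 255;20 2 -25 0.33 -2.96 0 255;9.5 2 -25 0.34 -2.97 0 255;0 0 -15 0 0 0 255;0 0 0 0 0 0 255")

```text
time: 24.52
position: [0.6359, 0.1219, 0.0955]
tool_rot: [-3.099, -0.177, -0.391]
ft_force: [-0.3, 0.2, -3.6]
grip_width: 0.638
grip_force: 35.0
```

move_arm(increments="0 0 0 0 0 0 255;0 0 0 0 0 0 255;0 0 0 0 0 0 255;0 0 0 0 0 0 255;0 0 0 0 0 0 255;0 0 0 0 0 0 255;0 0 0 0 0 0 255;0 0 0 0 0 0 255")

```text
time: 25.18
position: [0.6396, 0.1234, 0.1007]
tool_rot: [-3.096, -0.177, -0.405]
ft_force: [0.2, 0.7, -1.8]
grip_width: 0.642
grip_force: 35.0
```

```bash
cat >> h.py <<'E'
def ramp(T,yaw=6.4):
    s=ctrl.get_state();M=R.from_rotvec(s["tool_rot"]).as_matrix()
    want=(R.from_euler("z",yaw,degrees=True)*R.from_rotvec([0,-.26,0])*R.from_rotvec([np.pi,0,0]))
    dr=(want*R.from_matrix(M).inv()).as_rotvec(degrees=True)
    d=np.array(T)-s["position"]*1000
    X=want.as_matrix();print("to go world",np.round(d,1),"along slope/across/normal",np.round([d@X[:,0],-d@X[:,1],-d@X[:,2]],1),"turn deg",np.round(dr,2))
E
python3 - <<'E'
from h import *
tool();ramp((655.0,124.1,32.3))
E
```

```text
t 25.18 tcp [639.6 123.4 100.7] yaw 6.57 zaxis [ 0.256  0.028 -0.966] w 55.8 F [ 0.2  0.7 -1.8] g 35.0 q [ 0.45  0.34 -0.82  1.82  0.39  0.86 -1.99]
to go world [ 15.4   0.7 -68.4] along slope/across/normal [ -2.7  -1.1 -70. ] turn deg [ 0.05  0.02 -0.15]
```

move_arm(increments="4.1 0.5 -15.5 0 0 -0.15 255;4.1 0.5 -15.5 0 0 0 255;4.1 0 -15.5 0 0 0 255;2.6 0 -9.7 0 0 0 255;1.3 0 -4.8 0 0 0 255;1 0 -3.7 0 0 0 255;0 0 0 0 0 0 255;0 0 0 0 0 0 255")

```text
time: 25.85
position: [0.6571, 0.1248, 0.0364]
tool_rot: [-3.096, -0.174, -0.406]
ft_force: [-0.1, 0.0, -1.9]
grip_width: 0.64
grip_force: 35.0
```

move_arm(increments="0 0 0 0 0 0 255;0 0 0 0 0 0 255;0 0 0 0 0 0 255;0 0 0 0 0 0 255;0 0 0 0 0 0 255;0 0 0 0 0 0 255;0 0 0 0 0 0 255;0 0 0 0 0 0 255")

```text
time: 26.52
position: [0.6568, 0.1245, 0.0358]
tool_rot: [-3.097, -0.173, -0.405]
ft_force: [0.0, -0.6, -2.6]
grip_width: 0.638
grip_force: 35.0
```

```bash
python3 - <<'E'
from h import *
tool();ramp((655.0,124.1,32.3))
im=ctrl.get_image("scene");save(im,"s1.png",(240,270,400,390),4)
E
```

```text
t 26.52 tcp [656.8 124.5  35.8] yaw 6.42 zaxis [ 0.256  0.028 -0.966] w 55.5 F [ 0.  -0.6 -2.6] g 35.0 q [ 0.38  0.45 -0.75  1.83  0.5   0.77 -2.07]
to go world [-1.8 -0.4 -3.5] along slope/across/normal [-2.6 -0.2 -2.9] turn deg [ 0.05  0.01 -0.01]
```

View pics/s1.png

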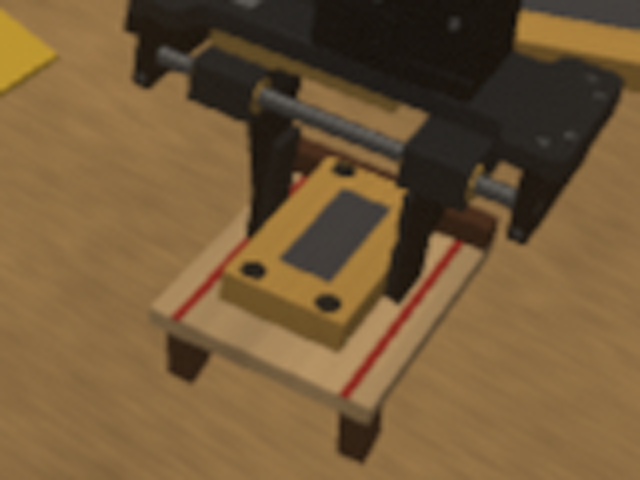

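The plate lies parallel over the board between the lines (crop (315,250)). Next I'll close the normal gap, then slide to the cleat.

move_arm(increments="0.2 0 -0.9 0 0 0 255;0.2 0 -0.9 0 0 0 255;0 0 0 0 0 0 255;-1 -0.1 -0.3 0 0 0 255;0 0 0 0 0 0 255;-1 -0.1 -0.3 0 0 0 255;0 0 0 0 0 0 255;0 0 0 0 0 0 255")

```text
time: 27.23
position: [0.6551, 0.1243, 0.0334]
tool_rot: [-3.097, -0.174, -0.405]
ft_force: [0.5, 0.1, -2.3]
grip_width: 0.637
grip_force: 35.0
```

```bash
python3 - <<'E'
from h import *
tool();ramp((655.0,124.1,32.3))
E
```

```text
t 27.23 tcp [655.1 124.3  33.4] yaw 6.43 zaxis [ 0.256  0.028 -0.966] w 55.5 F [ 0.5  0.1 -2.3] g 35.0 q [ 0.38  0.45 -0.75  1.83  0.51  0.76 -2.07]
to go world [-0.1 -0.2 -1.1] along slope/across/normal [-0.4 -0.2 -1. ] turn deg [ 0.05  0.01 -0.01]
```

No contact yet. Sliding on in small steps.

move_arm(increments="-0.5 0 -0.1 0 0 0 255;0 0 0 0 0 0 255;-0.5 -0.1 -0.1 0 0 0 255;0 0 0 0 0 0 255;0 0 0 0 0 0 255;0 0 0 0 0 0 255;0 0 0 0 0 0 255;0 0 0 0 0 0 255")

```text
time: 27.9
position: [0.6545, 0.1243, 0.0334]
tool_rot: [-3.096, -0.173, -0.406]
ft_force: [1.5, 0.8, -1.4]
grip_width: 0.643
grip_force: 35.0
```

move_arm(increments="-0.5 0 -0.1 0 0 0 255;0 0 0 0 0 0 255;0 0 0 0 0 0 255;0 0 0 0 0 0 255;0 0 0 0 0 0 255;0 0 0 0 0 0 255;0 0 0 0 0 0 255;0 0 0 0 0 0 255")

```text
time: 28.57
position: [0.6544, 0.1242, 0.0336]
tool_rot: [-3.096, -0.173, -0.407]
ft_force: [5.0, 0.6, -1.9]
grip_width: 0.64
grip_force: 35.0
```

Contact with the cleat (5 N). Lowering onto the board.

move_arm(increments="0.1 0 -0.4 0 0 0 255;0.1 0 -0.4 0 0 0 255;0.1 0 -0.3 0 0 0 255;0 0 0 0 0 0 255;0 0 0 0 0 0 255;0 0 0 0 0 0 255;0 0 0 0 0 0 255;0 0 0 0 0 0 255")

```text
time: 29.23
position: [0.6547, 0.1243, 0.0326]
tool_rot: [-3.096, -0.174, -0.407]
ft_force: [5.5, 0.2, 3.2]
grip_width: 0.638
grip_force: 35.0
```

```bash
python3 - <<'E'
from h import *
tool();ramp((655.0,124.1,32.3))
E
```

```text
t 29.23 tcp [654.7 124.3  32.6] yaw 6.42 zaxis [ 0.257  0.028 -0.966] w 55.5 F [5.5 0.2 3.2] g 35.0 q [ 0.38  0.45 -0.75  1.84  0.51  0.76 -2.07]
to go world [ 0.3 -0.2 -0.3] along slope/across/normal [ 0.2 -0.3 -0.4] turn deg [ 0.03  0.09 -0.01]
```

move_arm(increments="0.1 0 -0.4 0 0 0 255;0 0 0 0 0 0 255;0 0 0 0 0 0 255;0 0 0 0 0 0 90;0 0 0 0 0 0 75;0 0 0 0 0 0 60;0 0 0 0 0 0 30;0 0 0 0 0 0 30")

```text
time: 29.9
position: [0.6526, 0.124, 0.0304]
tool_rot: [-3.098, -0.174, -0.401]
ft_force: [-0.1, -0.2, -0.2]
grip_width: 0.827
grip_force: 0.0
```

move_arm(increments="0 0 0 0 0 0 30;0 0 0 0 0 0 30;-0.5 0 2 0 0 0 30;-1 0 4 0 0 0 30;-2.5 0 9.5 0 0 0 20;-5 0 19 0 0 0 0;-8 0 29 0 0 0 0;-8 0 29 0 0 0 0")

```text
time: 30.57
position: [0.628, 0.1244, 0.125]
tool_rot: [-3.097, -0.174, -0.403]
ft_force: [0.2, -0.1, 1.2]
grip_width: 0.987
grip_force: 0.0
```

move_arm(increments="-15 -5 25 0 0 0 0;-25 -15 20 -0.33 2.96 0 0;-25 -20 5 -0.33 2.96 0 0;-25 -25 0 -0.33 2.96 0 0;-30 -25 0 -0.33 2.96 0 0;-30 -25 0 -0.34 2.97 0 0;-30 -20 0 0 0 0 0;-20 -15 0 0 0 0 0")

```text
time: 31.23
position: [0.4272, -0.027, 0.1744]
tool_rot: [3.136, 0.174, -0.001]
ft_force: [-0.6, -0.4, 0.6]
grip_width: 1.001
grip_force: 0.0
```

move_arm(increments="-15 -5 -10 0 0 0 0;0 0 0 0 0 0 0;0 0 0 0 0 0 0;0 0 0 0 0 0 0;0 0 0 0 0 0 0;0 0 0 0 0 0 0;0 0 0 0 0 0 0;0 0 0 0 0 0 0")

```text
time: 31.9
position: [0.4145, -0.0304, 0.1641]
tool_rot: [3.136, 0.177, 0.0]
ft_force: [-0.7, -0.4, 0.2]
grip_width: 0.999
grip_force: 0.0
```

```bash
python3 - <<'E'
from h import *
tool()
im=ctrl.get_image("wrist");save(im,"w10.png")
layers(im,(.461,-.028),[("hs",.012,.08)])
t=ctrl.get_image("top");W=world(t);ok=t["depth"]>0
s=ctrl.get_image("scene");save(s,"s2.png",(240,270,400,390),4)
# cover on ramp: height over ramp plane as seen from the top
d=W[...,2]-(.26357*W[...,0]+.03288*W[...,1]-.14633)
m=ok&(abs(W[...,0]-.66)<.075)&(abs(W[...,1]-.126)<.06)&(d>.010)&(d<.026)
c=max(comps(m),key=np.sum);print("cover+cleat",rect(W[c]),c.sum());P=W[c]
L=cv2.cvtColor(t["frame"],cv2.COLOR_RGB2LAB).astype(int)
g=c&(W[...,0]>.612);P=W[g];print("cover",rect(P));A=np.c_[P[:,:2],np.ones(len(P))];co=np.linalg.lstsq(A,P[:,2],rcond=None)[0];print(co,np.arctan(np.hypot(*co[:2])),np.median(d[g]))
E
```

```text
t 31.90 tcp [414.5 -30.4 164.1] yaw 6.48 zaxis [ 0. -0. -1.] w 86.9 F [-0.7 -0.4  0.2] g 0.0 q [ 0.84 -0.16 -0.75  2.05 -0.12  1.21 -1.32]
hs (array([464.9, -56.1]), array([128.2,   4.3]), 7.0) 1028 z [29.9 31. ]
cover+cleat (array([648.2, 124.6]), array([108.2,  99.7]), 6.5) 1793
cover (array([655.8, 125. ]), array([93. , 56.3]), 6.4)
[ 0.26151819  0.02874377 -0.12794728] 0.25726309523792673 0.01659501001720029
```

View pics/s2.png

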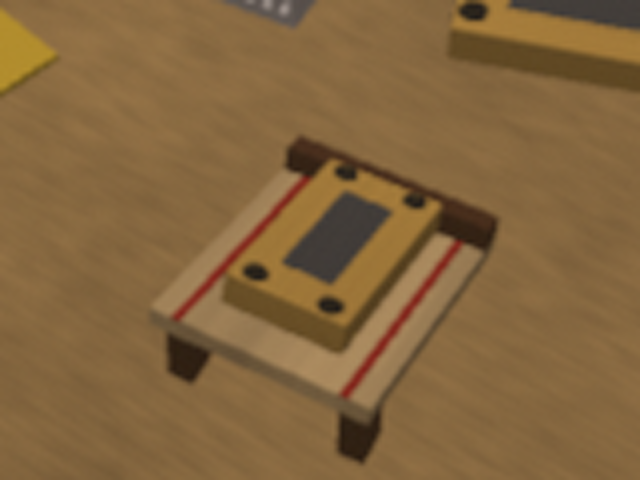

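The cover lies flat against the cleat between the lines. Now the heat sink.

```bash
python3 - <<'E'
from h import *
for n,c in(("wrist",(.461,-.028)),("top",(.463,-.025))):
    im=ctrl.get_image(n);W=world(im)
    m=(im["depth"]>0)&(abs(W[...,0]-c[0])<.075)&(abs(W[...,1]-c[1])<.045)&(W[...,2]>.022)&(W[...,2]<.04)
    print(n,rect(W[m]),m.sum())
E
```

```text
wrist (array([461.4, -27.3]), array([128.3,  62.2]), 6.9) 5703
top (array([501.3, -20.1]), array([62.4, 51.3]), -82.5) 187
```

move_arm(increments="10 0 0 0 0 0 0;15 1 -5 0 0 0 0;15 2 -15 0 0 0 0;6 0 -25 0 0 0 0;0 0 -30 0 0 0 0;0 0 -25 0 0 0 0;0 0 -15 0 0 0 0;0 0 0 0 0 0 0")

```text
time: 32.82
position: [0.4571, -0.0274, 0.0459]
tool_rot: [-3.135, -0.176, 0.01]
ft_force: [-1.4, -0.2, 0.2]
grip_width: 0.999
grip_force: 0.0
```

```bash
python3 -c "
from h import *
tool()"
```

```text
t 32.82 tcp [457.1 -27.4  45.9] yaw 6.43 zaxis [-0.006  0.002 -1.   ] w 86.9 F [-1.4 -0.2  0.2] g 0.0 q [ 0.78  0.16 -0.82  2.08  0.14  0.96 -1.57]
```

move_arm(increments="0.5 0 -15 0 0 0.4 0;0 0 -12 0 0 0 0;0 0 -8 0 0 0 0;0 0 -4 0 0 0 0;0 0 -2 0 0 0 0;0 0 0 0 0 0 0;0 0 0 0 0 0 0;0 0 0 0 0 0 0")

```text
time: 33.48
position: [0.4611, -0.0279, 0.0087]
tool_rot: [3.135, 0.187, 0.002]
ft_force: [0.5, 0.9, -0.4]
grip_width: 0.999
grip_force: 0.0
```

move_arm(increments="0 0 0 0 0 0 30;0 0 0 0 0 0 50;0 0 0 0 0 0 255;0 0 0 0 0 0 255;0 0 0 0 0 0 255;0 0 0 0 0 0 255;0 0 0 0 0 0 255;0 0 0 0 0 0 255", grip_force=40)

```text
time: 34.15
position: [0.4606, -0.0274, 0.0082]
tool_rot: [3.136, 0.187, 0.0]
ft_force: [-0.2, 1.7, 0.7]
grip_width: 0.713
grip_force: 40.0
```

```bash
python3 -c "
from h import *
tool()"
```

```text
t 34.15 tcp [460.6 -27.4   8.2] yaw 6.82 zaxis [ 0. -0. -1.] w 62.0 F [-0.2  1.7  0.7] g 40.0 q [ 0.75  0.24 -0.8   2.1   0.22  0.88 -1.63]
```

move_arm(increments="0 0 1 0 0 0 255;0 0 2 0 0 0 255;0 0 4 0 0 0 255;0 0 10 0 0 0 255;0 0 20 0 0 0 255;0 0 30 0 0 0 255;0 0 35 0 0 0 255;0 10 35 0 0 0 255")

```text
time: 34.82
position: [0.4599, -0.0193, 0.1467]
tool_rot: [3.135, 0.184, -0.001]
ft_force: [0.3, -1.5, -3.5]
grip_width: 0.71
grip_force: 40.0
```

move_arm(increments="0 20 30 0 0 -0.8 255;0 30 15 0 0 -1 255;0 30 0 0 0 -1 255;0 30 0 0 0 -1 255;-5 30 0 0 0 -1 255;-5 30 0 0 0 -1 255;-8 30 0 0 0 0 255;-8 30 0 0 0 0 255")

```text
time: 35.48
position: [0.434, 0.2135, 0.1908]
tool_rot: [3.14, 0.028, 0.002]
ft_force: [0.5, 0.1, -2.4]
grip_width: 0.712
grip_force: 40.0
```

move_arm(increments="-8 30 0 0 0 0 255;-8 30 0 0 0 0 255;-5 30 0 0 0 0 255;-4 18 0 0 0 0 255;0 10 0 0 0 0 255;0 0 0 0 0 0 255;0 0 0 0 0 0 255;0 0 0 0 0 0 255")

```text
time: 36.15
position: [0.41, 0.329, 0.1902]
tool_rot: [3.139, 0.026, 0.0]
ft_force: [-0.5, 0.7, -3.1]
grip_width: 0.708
grip_force: 40.0
```

```bash
python3 - <<'E'
from h import *
tool()
im=ctrl.get_image("wrist");save(im,"w11.png")
import pickle;pickle.dump(im,open("w11.pkl","wb"))
white(im,(.44,.331),.12);
w=pickle.load(open("w9.pkl","rb"));print("w9");white(w,(.44,.331),.12)
P=onplane(im,.004);H,S,V=cv2.split(cv2.cvtColor(im["frame"],cv2.COLOR_RGB2HSV))
m=(H>100)&(H<130)&(S>120)&(np.hypot(P[...,0]-.44,P[...,1]-.331)<.13);print("blue",rect(P[max(comps(m),key=np.sum)]))
E
```

```text
t 36.15 tcp [410.  329.  190.2] yaw 0.96 zaxis [ 0.    -0.002 -1.   ] w 61.6 F [-0.5  0.7 -3.1] g 40.0 q [ 0.32  0.23 -1.17  1.77  0.22  1.29 -2.45]
white (array([490.6, 332.2]), array([85.4, 48.5]), -89.1) 626
w9
white (array([455.8, 331.9]), array([119.8,  85.7]), 1.0) 804
blue (array([489.3, 332.1]), array([78.2, 45.9]), -89.1)
```

View pics/w11.png

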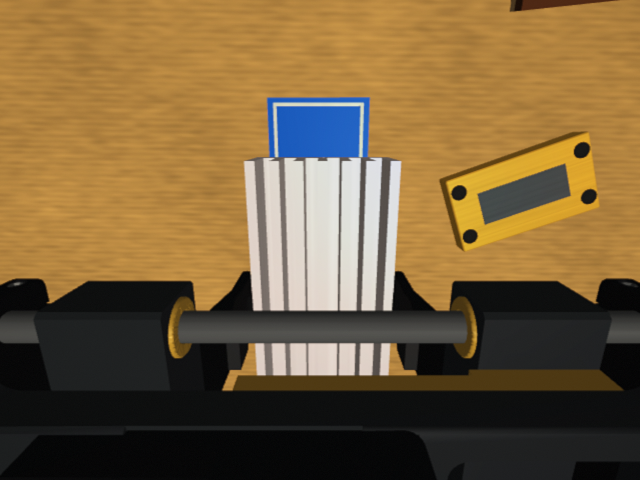

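The heat sink is held straight at (322,265), with the blue outline ahead at (318,130). Lowering.

move_arm(increments="10 1 -10 0 0 0 255;10 1 -20 0 0 0 255;9 1 -25 0 0 0 255;0 0 -25 0 0 0 255;0 0 -20 0 0 0 255;0 0 -15 0 0 0 255;0 0 -5 0 0 0 255;0 0 0 0 0 0 255")

```text
time: 36.87
position: [0.4384, 0.3319, 0.0692]
tool_rot: [3.139, 0.026, -0.003]
ft_force: [0.6, -0.3, -1.3]
grip_width: 0.712
grip_force: 40.0
```

```bash
python3 -c "
from h import *
tool()"
```

```text
t 36.87 tcp [438.4 331.9  69.2] yaw 0.96 zaxis [-0.002 -0.002 -1.   ] w 62.0 F [ 0.6 -0.3 -1.3] g 40.0 q [ 0.18  0.44 -1.04  1.85  0.42  1.1  -2.57]
```

move_arm(increments="0 0 -10 0 0 0 255;0 0 -10 0 0 0 255;0 0 -6 0 0 0 255;0 0 -3 0 0 0 255;0 0 0 0 0 0 255;0 0 0 0 0 0 255;0 0 0 0 0 0 255;0 0 0 0 0 0 255")

```text
time: 37.53
position: [0.4389, 0.3335, 0.0415]
tool_rot: [3.141, 0.028, 0.001]
ft_force: [-0.0, 0.2, -2.8]
grip_width: 0.71
grip_force: 40.0
```

```bash
python3 -c "
from h import *
tool()"
```

```text
t 37.53 tcp [438.9 333.5  41.5] yaw 1.02 zaxis [ 0.001 -0.    -1.   ] w 61.8 F [-0.   0.2 -2.8] g 40.0 q [ 0.15  0.47 -1.01  1.87  0.46  1.06 -2.6 ]
```

move_arm(increments="0 -1 -8 0 0 0 255;0 -0.4 -8 0 0 0 255;0 0 -6 0 0 0 255;0 0 -4 0 0 0 255;0 0 -2 0 0 0 255;0 0 0 0 0 0 255;0 0 0 0 0 0 255;0 0 0 0 0 0 255")

```text
time: 38.2
position: [0.4387, 0.332, 0.0132]
tool_rot: [3.141, 0.028, 0.0]
ft_force: [-0.7, 0.7, -2.1]
grip_width: 0.707
grip_force: 40.0
```

```bash
python3 -c "
from h import *
tool()"
```

```text
t 38.20 tcp [438.7 332.   13.2] yaw 1.03 zaxis [ 0. -0. -1.] w 61.5 F [-0.7  0.7 -2.1] g 40.0 q [ 0.11  0.5  -0.97  1.89  0.49  1.01 -2.62]
```

move_arm(increments="0.3 0 -0.4 0 0 0 255;0 0 -0.4 0 0 0 255;0 0 -0.4 0 0 0 255;0 0 0 0 0 0 255;0 0 0 0 0 0 255;0 0 0 0 0 0 255;0 0 0 0 0 0 255;0 0 0 0 0 0 255")

```text
time: 38.87
position: [0.4391, 0.3318, 0.0122]
tool_rot: [3.141, 0.028, 0.001]
ft_force: [-1.2, -2.5, 3.4]
grip_width: 0.707
grip_force: 40.0
```

Contact. Release, rise and back off.

move_arm(increments="0 0 0 0 0 0 70;0 0 0 0 0 0 55;0 0 0 0 0 0 40;0 0 0 0 0 0 20;0 0 0 0 0 0 10;0 0 0 0 0 0 10;0 0 0 0 0 0 10;0 0 2 0 0 0 10")

```text
time: 39.53
position: [0.4386, 0.3316, 0.0136]
tool_rot: [3.14, 0.028, -0.001]
ft_force: [-0.6, 1.0, 1.0]
grip_width: 0.956
grip_force: 0.0
```

move_arm(increments="0 0 5 0 0 0 0;0 0 10 0 0 0 0;0 0 20 0 0 0 0;0 0 30 0 0 0 0;0 0 35 0 0 0 0;0 -10 35 0 0 0 0;0 -30 20 0 0 0 0;0 -35 10 0 0 0 0")

```text
time: 40.2
position: [0.4393, 0.2602, 0.1829]
tool_rot: [-3.138, -0.038, -0.007]
ft_force: [1.0, -1.2, 0.3]
grip_width: 1.002
grip_force: 0.0
```

move_arm(increments="0 -35 0 0 0 0 0;0 -35 0 0 0 0 0;0 -35 0 0 0 0 0;0 -25 0 0 0 0 0;0 -10 0 0 0 0 0;0 0 0 0 0 0 0;0 0 0 0 0 0 0;0 0 0 0 0 0 0")

```text
time: 40.87
position: [0.4389, 0.1185, 0.1794]
tool_rot: [3.141, 0.031, 0.001]
ft_force: [0.1, 0.9, -0.4]
grip_width: 1.002
grip_force: 0.0
```

```bash
python3 - <<'E'
from h import *
tool()
t=ctrl.get_image("top");save(t,"t2.png");W=world(t);ok=t["depth"]>0
for n,c,lo in(("hs",(.4416,.334),.022),("relay",(.434,-.325),.018),("fuse",(.68,-.1304),.015),("can",(.6287,.3543),.05),("valve",(.6208,-.3482),.03)):
    m=ok&(abs(W[...,0]-c[0])<.09)&(abs(W[...,1]-c[1])<.06)&(W[...,2]>lo);print(n,c,rect(W[m]),m.sum(),np.round(np.median(W[m][:,2])*1000,1))
E
```

```text
t 40.87 tcp [438.9 118.5 179.4] yaw 1.15 zaxis [ 0.001 -0.    -1.   ] w 87.2 F [ 0.1  0.9 -0.4] g 0.0 q [ 0.77 -0.07 -1.04  1.94 -0.06  1.24 -1.8 ]
hs (0.4416, 0.334) (array([442.4, 333.3]), array([126.9,  64.3]), 1.6) 1573 33.8
relay (0.434, -0.325) (array([ 433.3, -326.4]), array([46. , 34.9]), -1.4) 482 34.4
fuse (0.68, -0.1304) (array([ 679.2, -131.8]), array([77.1, 46.6]), -10.2) 931 30.7
can (0.6287, 0.3543) (array([629.2, 354.3]), array([52.3, 51.4]), 20.2) 905 100.0
valve (0.6208, -0.3482) (array([ 621.3, -349.4]), array([39.2, 38.6]), -49.6) 318 40.3
```

View pics/t2.png

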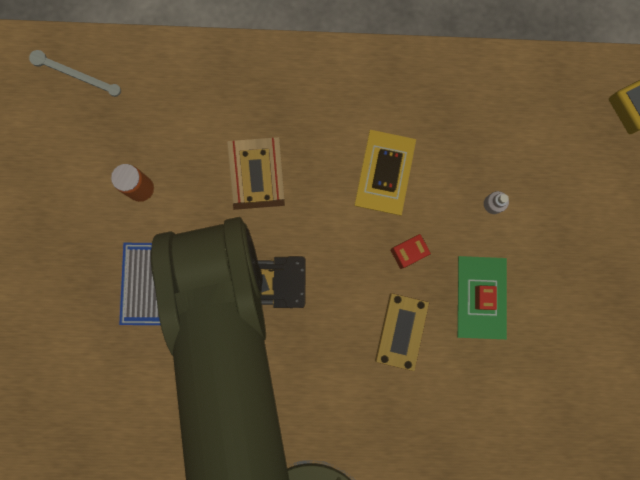

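All parts measure within about 1.5 mm of their outlines. The relay at (487,298) only looks shifted through parallax, and the can and valve have not moved. Handing in.

```bash
python3 -c "
from bench import ctrl
print(ctrl.close_job())"
```

```text
the job is handed in; nothing more can be done
None
```

The job is handed in: the relay, fuse box and heat sink are each flat inside their outlines, about 1.5 mm or less off centre. The cover lies on the ramp against the cleat between the red lines. The valve and can are where they stood, and it took about 41 s of the 122 s allowed.

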